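# Check pull of the yellow spring gauge to its red marker

### The arm

A 7-joint arm with a two-finger parallel gripper is mounted at the origin on the work surface. World frame = base frame: x ahead of the robot, y to its left, z up, the work surface at z = 0. Lengths are in m, angles in rad, forces in N, time in s.
With the tool pointing down it reaches from about 0.425 to 0.875 m from the base axis. Payload 4.7 kg.
Tool frame: the origin (TCP) lies where the fingers leave the gripper's body, on its centre line; the fingertips stand 70 mm ahead of it and the grasp point (between the pads) lies 51 mm ahead of it; z points along the fingers, y is the line along which they close (so a half turn about z gives the same grasp; the last joint's range is limited). The gripper opens to 87 mm and grips with 3 to 60 N. Pads are 19 mm wide; open, the fingers measure 117 mm over their backs; the gripper's body (75 mm by 190 mm) begins 51 mm behind the grasp point.
Start: joints at [-1.277, 0.321, -0.07, 1.45, 0.023, 1.371, -0.057], TCP at [0.18, 0.625, 0.292] pointing down, gripper open.
Joint ranges: [-2.86, 2.86], [-0.3, 2.09], [-1.38, 1.24], [0.06, 2.45], [-1.56, 4.7], [0.09, 2.05], [-2.69, 2.69]. Speed limits (rad/s): [2.57, 2.57, 3.14, 3.14, 3.14, 3.14, 3.14].

### API

Orientations are given as a rotation vector (axis times angle).
In Python, from bench import get_state, get_image, get_calibration, close_job gives the robot as it stands.
- The arm moves only by the tool send_rows, never from a script. Its argument "rows" is a list of rows, each an object of numbers: "hand": the finger opening in mm, from 0 to 87; "x", "y", "z": the shift along the world's x, y, z in mm; "roll": the turn about the world's z in degrees. A call has 1 to 10 rows; each row shifts and turns the commanded pose from where the row before left it; what a row does not reach is not made up. A row lasts 1/10 s, in which the tool goes at most 50 mm and 8.59 degrees, less where a joint would pass 70% of its speed; a pose out of reach is approached as far as the arm can. A call is refused whole if a number of a shift passes 50 or a number of a turn 8.59, either way. A call with a gripper value outside its range is refused whole. The fingers move at their own pace and stop on an object; "force" is the grip in N (left out, the last holds). Time passes only in rows, so rows that do not move let the fingers close. It gives the time, the measured TCP pose, the force, the opening and the grip force at its end, in the units of the state.
- get_state(): the state, without advancing time (a new reading comes with each control period).
- get_image(name): name is "side" or "top"; returns the picture (384x512x3 uint8, blue, green, red); there is no depth.
- get_calibration(name): a dict with "mtx" (3x3 intrinsics, pixels), "D" ([k1, k2, p1, p2, k3] as OpenCV has them; the pictures are not rectified), "world_from_camera" (4x4, takes a point from camera to world coordinates). Camera axes: x right, y down, z forward; pixel columns grow to the right and rows downward; lengths in m; the calibration is good to about 2 mm. A picture is of the moment at which its call begins. get_calibration takes no time and is no camera call.
- close_job(): hands the job in; it is judged then, once.
The state is a dict: "time": time; "joint_positions": joint angles; "qd": joint speeds; "joint_torque": joint torques, N m; "position": TCP position; "tool_rot": TCP orientation; "ft_force": force on the tool from outside, world axes, zero at the start; "torque": the same for the moment, N m; "grip_width": opening from 0.0 (shut) to 1.0 (fully open); "grip_force": force on a finger pad.
Only numpy, scipy, OpenCV 4.12 (cv2) and the standard library are available. Lean on these libraries where they do the work, as an engineer would, in place of code of your own. Each camera call takes 0.05 s, during which the arm holds its last target. There are 200 camera calls.

### The job

Check the yellow spring gauge before class: pull its handle out until the pointer stands level with that gauge's red marker, and hold it steady there for two seconds. Then ease the handle all the way back home, without letting it snap back, and let go; leave the blue gauge alone and do not shift the red marker.

Things in the scene. Friction and masses are not known exactly. Their poses are not given: they have to be found in the camera images.
- yellow_grip (a point): Centre of the yellow gauge's handle: upright yellow paddle, 16 mm thick along the pull, 36 mm wide, 48 mm tall (centre 74 mm above the bench). Axes: z up, x from handle to its yellow housing (46 mm high, starts 60 mm behind the homed handle's centre); pull straight along -x, roughly towards the robot. A black pointer on the -y side, at the handle centre's x, moves with it along the scale.
- yellow_mark (a point): Tip of the yellow gauge's red marker clip (12 mm long, 19 mm high), on the -y edge of the white scale (ticks 10 mm apart), 36 mm beside the handle centre's path and 50 to 100 mm out from home. Same axes as yellow_grip: the pointer is level with it when both have the same place along x. It stays where set unless pushed.
- yellow_pull (a joint): How far the yellow handle is pulled out, in m: 0 is home (its spring holds it there), 0.13 the end stop. The spring pulls back with about 1.4 N at home and 0.9 N more for each 10 mm; let go far out, the handle snaps back. The gauge, base plate 330 x 70 mm and 12 mm thick, is fixed to the bench.
- blue_pull (a joint): How far the handle of the blue gauge is pulled out, in m: the same device in blue, with its own red marker, beside the yellow one. Leave it at 0, home.

How it is judged:
By the outcome, as a careful person would: the job done as asked, in the order asked, and still so for the second after the job is handed in, with the robot touching nothing.
It also fails if it takes over 40 s, if anything falls off the work surface, if the arm or the gripper's body presses on something with over 40 N, if the wrist force passes 120 N, or if a joint passes its speed limit or range.

## Working session

There is one attempt and no reset: what is moved stays moved. The work goes in short steps, Python scripts to look and compute and a tool call to move; the robot and the scene stay as the last step left them, time stands still between calls to the robot, and variables do not carry over. Pictures are saved under pics/ and viewed, at most 10 in all, crops included, and the job is handed in when it is done.

Besides the shell and the picture viewer there is one more tool, called as name([rows], argument=value, ...), one row to a line, values as JSON. send_rows: Moves the arm, as the interface text tells. Its arguments: {"type":"object","properties":{"rows":{"type":"array","items":{"type":"object","properties":{"hand":{"type":"number"},"x":{"type":"number"},"y":{"type":"number"},"z":{"type":"number"},"roll":{"type":"number"}}}},"force":{"type":"number"}},"required":["rows"]}

```bash
mkdir -p pics
python3 - <<'E'
from bench import *
import cv2
for n in("side","top"):
    cv2.imwrite(f"pics/{n}0.png",get_image(n)); c=get_calibration(n); print(n,c)
s=get_state();print(s)
E
```

```text
side {'mtx': array([[368.98585342,   0.        , 247.52054304],
       [  0.        , 368.98585342, 194.12484265],
       [  0.        ,   0.        ,   1.        ]]), 'D': array([-0.00862175,  0.        ,  0.        ,  0.        ,  0.        ]), 'world_from_camera': array([[-0.94415682, -0.21078482,  0.25325415,  0.45279275],
       [-0.32933699,  0.62761061, -0.7054375 ,  0.48863175],
       [-0.01024947, -0.74944958, -0.66198208,  0.51134585],
       [ 0.        ,  0.        ,  0.        ,  1.        ]])}
top {'mtx': array([[348.80064102,   0.        , 251.63412822],
       [  0.        , 348.80064102, 188.67640159],
       [  0.        ,   0.        ,   1.        ]]), 'D': array([-0.05484946,  0.        ,  0.        ,  0.        ,  0.        ]), 'world_from_camera': array([[-0.00134844, -0.98827829,  0.15265716,  0.51952444],
       [-0.99969445, -0.00243563, -0.02459828,  0.00666835],
       [ 0.02468176, -0.15264368, -0.98797303,  0.70185517],
       [ 0.        ,  0.        ,  0.        ,  1.        ]])}
{'time': 0.1, 'joint_positions': array([-1.27689123,  0.32171821, -0.07010034,  1.45155034,  0.02255403,
        1.37084099, -0.05687931]), 'qd': array([ 3.29138860e-04, -4.32527644e-04, -7.31303664e-05, -2.45676857e-03,
       -1.05160857e-03, -9.91557586e-04,  3.26883252e-04]), 'joint_torque': array([-1.19648107e-04, -4.92570305e+01, -4.05571070e-01, -3.13404608e+01,
       -6.39715721e-02,  3.94036411e-02,  6.84637507e-05]), 'position': array([0.17942082, 0.62434076, 0.29129216]), 'tool_rot': array([-4.37972823e-01, -3.11071502e+00,  2.70080884e-03]), 'ft_force': array([0.12682073, 1.1800165 , 0.24283916]), 'torque': array([0.0682919 , 0.00578811, 0.01999696]), 'grip_force': 0.0, 'grip_width': 0.9956924110708523}
```

View pics/side0.png

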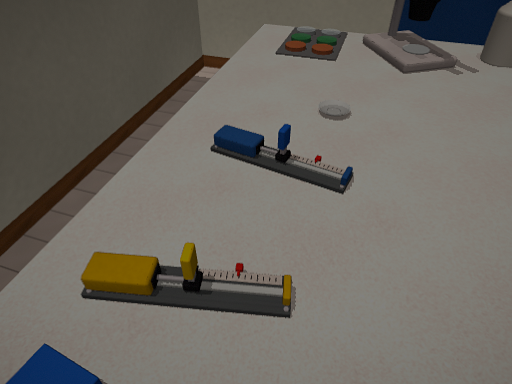

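View pics/top0.png

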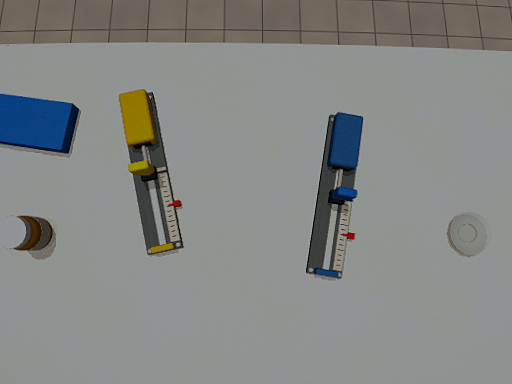

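Run:
```python
import cv2,numpy as np
a=cv2.imread("pics/top0.png")[80:265,110:200]; b=cv2.imread("pics/side0.png")[230:320,170:300]
a=cv2.resize(a,None,fx=3.2,fy=3.2,interpolation=2); b=cv2.resize(b,None,fx=3.7,fy=3.7,interpolation=2)
o=np.zeros((600,800,3),np.uint8); o[:a.shape[0],:a.shape[1]]=a; o[:b.shape[0],300:300+b.shape[1]]=b
cv2.imwrite("pics/z0.png",cv2.convertScaleAbs(o,alpha=1.6))
```

```text
(no output)
```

View pics/z0.png

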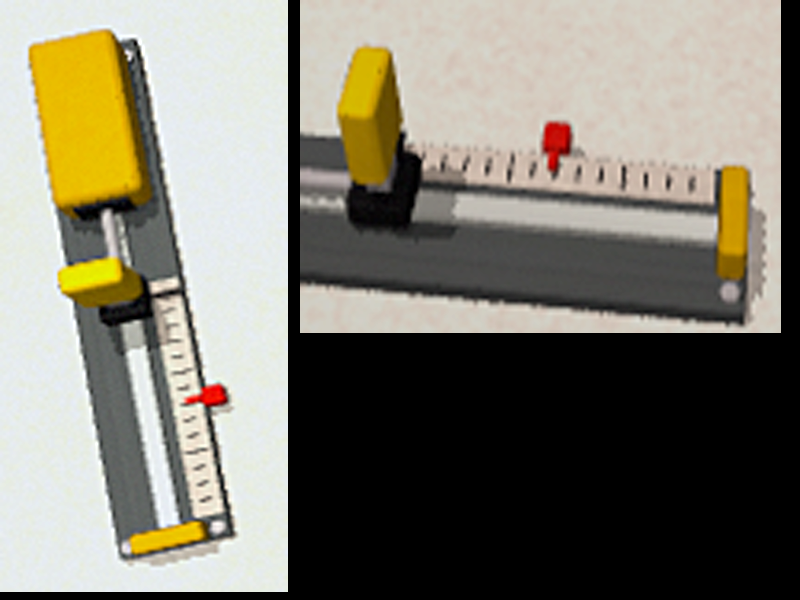

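```bash
cat > h.py <<'E'
import numpy as np,cv2
from bench import *
def ray(n,px):
    c=get_calibration(n);T=c["world_from_camera"]
    u=cv2.undistortPoints(np.array([[px]],float),c["mtx"],c["D"])[0,0]
    return T[:3,3],T[:3,:3]@np.r_[u,1]
def atz(n,px,z):
    o,d=ray(n,px);return o+d*(z-o[2])/d[2]
def tri(p,q):
    o,d=ray("top",p);e,f=ray("side",q)
    s=np.linalg.lstsq(np.c_[d,-f],e-o,rcond=None)[0]
    a,b=o+d*s[0],e+f*s[1];return (a+b)/2,np.linalg.norm(a-b)
T0=lambda u,v:(110+u/3.2-.34,80+v/3.2-.34)
S0=lambda u,v:(170+(u-300)/3.7-.36,230+v/3.7-.36)
E
python3 - <<'E'
from h import *
np.set_printoptions(precision=4,suppress=True)
print("tip",tri(T0(185,401),S0(553,170)))
bl,br,tr=[atz("top",T0(*p),.012) for p in((122,558),(233,536),(137,40))]
print(bl,br,tr,np.linalg.norm(tr-br),np.linalg.norm(br-bl))
x=(tr-br)[:2];x/=np.linalg.norm(x);y=np.array([-x[1],x[0]]);print("axis",x,np.degrees(np.arctan2(x[1],x[0])), "from bl-br",np.degrees(np.arctan2(*( (bl-br)[:2])*[-1,1])))
for n,f in(("top",T0),):
  # top face of handle: corners in zoom
  c=np.mean([atz(n,f(*p),.098) for p in((58,272),(118,258),(124,276),(64,291))],0);print("handle top",c)
g=c[:2]
cb,d=(br+bl)[:2]/2,None
print("offaxis handle vs plate centreline",(g-cb)@y)
for z in(.014,.02,.026):
  t=atz("top",T0(185,401),z)[:2];p=atz("top",T0(165,286),z)[:2]
  print(z,"tip-rel",(t-g)@x,(t-g)@y,"pointer rel",(p-g)@x,(p-g)@y,"travel",(p-t)@x)
s=get_state();R=cv2.Rodrigues(s["tool_rot"])[0];print(s["position"],R)
E
```

```text
tip (array([0.5917, 0.1551, 0.0171]), np.float64(0.0016588242484360536))
[0.497  0.1917 0.012 ] [0.5104 0.1245 0.012 ] [0.8302 0.197  0.012 ] 0.32787736197293726 0.06850610832391034
axis [0.9752 0.2212] 12.781162843523852 from bl-br 11.302637065231677
handle top [0.654  0.1923 0.098 ]
offaxis handle vs plate centreline 9.127948716736269e-05
0.014 tip-rel -0.06773253740027822 -0.021837055121798975 pointer rel 0.006289599355173473 -0.023103074294191176 travel 0.07402213675545169
0.02 tip-rel -0.06864406281428824 -0.02296578820208958 pointer rel 0.0047323961296267345 -0.024220764184911397 travel 0.07337645894391498
0.026 tip-rel -0.06955558822829828 -0.02409452128238018 pointer rel 0.0031751929040799965 -0.025338454075631622 travel 0.07273078113237827
[0.1794 0.6243 0.2913] [[-0.9611  0.2761 -0.0004]
 [ 0.2761  0.9611 -0.0017]
 [-0.     -0.0017 -1.    ]]
```

```bash
cat >> h.py <<'E'
YAW=np.radians(12.5)
def proj(n,P):
    c=get_calibration(n);M=np.linalg.inv(c["world_from_camera"])
    return cv2.projectPoints(np.array(P,float).reshape(-1,3),cv2.Rodrigues(M[:3,:3])[0],M[:3,3],c["mtx"],c["D"])[0][:,0]
def loc(g,q,yaw=YAW):
    c,s=np.cos(yaw),np.sin(yaw);q=np.array(q,float)
    return np.c_[g[0]+c*q[:,0]-s*q[:,1],g[1]+s*q[:,0]+c*q[:,1],q[:,2]]
BOX=[(a,b,z) for a in(-.008,.008) for b in(-.018,.018) for z in(.05,.098)]
E
python3 - <<'E'
from h import *
from scipy.optimize import minimize
K=4;seeds={"top":(139,167),"side":(190,262)}
M={}
for n,sd in seeds.items():
    im=cv2.imread(f"pics/{n}0.png");h=cv2.cvtColor(im,cv2.COLOR_BGR2HSV)
    m=cv2.inRange(h,(18,120,40),(34,255,255));k,l=cv2.connectedComponents(m)
    m=(l==l[sd[1],sd[0]]).astype(np.uint8)*255;print(n,m.sum()/255,cv2.boundingRect(m))
    M[n]=cv2.resize(m,None,fx=K,fy=K,interpolation=1)>127
def hull(n,g,yaw):
    p=(proj(n,loc(g,BOX,yaw))+.5)*K*16;z=np.zeros(M[n].shape,np.uint8)
    cv2.fillConvexPoly(z,cv2.convexHull(p.round().astype(np.int32)),1,shift=4);return z>0
for ns in(["top"],["side"],["top","side"]):
    f=lambda p:sum(1-(M[n]&hull(n,p/1000,YAW)).sum()/(M[n]|hull(n,p/1000,YAW)).sum() for n in ns)
    r=minimize(f,[656,192],method="Nelder-Mead",options=dict(initial_simplex=[[650,190],[660,190],[655,198]]));print(ns,r.x,r.fun)
g=r.x/1000
x=np.array([np.cos(YAW),np.sin(YAW)]);y=np.array([-x[1],x[0]])
for z in(.017,.02):
  for nm,q in(("tip",(185,401)),("ptr",(165,286)),("housing",(75,212))):
    t=atz("top",T0(*q),z)[:2]-g;print(z,nm,t@x,t@y)
E
```

```text
top 309.0 (128, 160, 26, 16)
side 501.0 (180, 243, 18, 37)
['top'] [654.95961621 193.16465974] 0.15986394557823125
['side'] [653.9980942  190.63589954] 0.1827825377396981
['top', 'side'] [654.46749821 192.69140744] 0.35110768555213423
0.017 tip -0.06859679573662437 -0.023061086218325113
0.017 ptr 0.005107800257233104 -0.023959911597212214
0.017 housing 0.06441179529323743 0.02331708260773677
0.02 tip -0.06904978349791464 -0.023627682480978983
0.02 ptr 0.004331950381716418 -0.024522570565885523
0.02 housing 0.06337616496629542 0.022547327323054162
```

send_rows([
  {"x":30,"y":-28,"roll":-7.7,"hand":87},
  {"x":30,"y":-28,"roll":-7.7},
  {"x":30,"y":-28,"roll":-7.7},
  {"x":30,"y":-28,"roll":-7.7},
  {"x":30,"y":-28,"roll":-7.7},
  {"x":30,"y":-28,"roll":-7.7},
  {"x":30,"y":-28,"roll":-7.7},
  {"x":30,"y":-28,"roll":-7.6},
  {"x":30,"y":-28},
  {"x":30,"y":-28},
])

```text
schema error: expected keys hand, x, y, z, roll
```

send_rows([
  {"x":30,"y":-28},
  {"x":30,"y":-28},
  {"x":30,"y":-28},
  {"x":30,"y":-28},
  {"x":30,"y":-28},
  {"x":25,"y":-12},
  {"z":-40},
  {"z":-20},
  {},
  {},
])

```text
schema error: expected keys hand, x, y, z, roll
```

Run:
```python
from h import *
s=get_state();R=cv2.Rodrigues(s["tool_rot"])[0];print(s["time"],s["position"],R[:,1:],s["ft_force"],np.degrees(np.arctan2(R[1,1],R[0,1])))
print(s["joint_positions"])
```

```text
0.1 [0.17942082 0.62434076 0.29129216] [[ 2.76115924e-01 -4.33428864e-04]
 [ 9.61122783e-01 -1.67542946e-03]
 [-1.72997263e-03 -9.99998503e-01]] [0.12682073 1.1800165  0.24283916] 73.9714484107279
[-1.27689123  0.32171821 -0.07010034  1.45155034  0.02255403  1.37084099
 -0.05687931]
```

send_rows([
  {"hand":87,"x":30,"y":-28,"z":0,"roll":-7.7},
  {"hand":87,"x":30,"y":-28,"z":0,"roll":-7.7},
  {"hand":87,"x":30,"y":-28,"z":0,"roll":-7.7},
  {"hand":87,"x":30,"y":-28,"z":0,"roll":-7.7},
  {"hand":87,"x":30,"y":-28,"z":0,"roll":-7.7},
  {"hand":87,"x":30,"y":-28,"z":0,"roll":-7.7},
  {"hand":87,"x":30,"y":-28,"z":0,"roll":-7.7},
  {"hand":87,"x":30,"y":-28,"z":0,"roll":-7.6},
  {"hand":87,"x":30,"y":-28,"z":0,"roll":0},
  {"hand":87,"x":30,"y":-28,"z":0,"roll":0},
])

```text
time: 1.1
position: [0.4803, 0.3434, 0.292]
tool_rot: [-1.967, -2.45, 0.001]
ft_force: [0.3, -0.5, -0.9]
grip_width: 0.999
grip_force: 0.0
```

send_rows([
  {"hand":87,"x":30,"y":-28,"z":0,"roll":0},
  {"hand":87,"x":30,"y":-28,"z":0,"roll":0},
  {"hand":87,"x":30,"y":-28,"z":0,"roll":0},
  {"hand":87,"x":30,"y":-28,"z":0,"roll":0},
  {"hand":87,"x":30,"y":-28,"z":0,"roll":0},
  {"hand":87,"x":25,"y":-12,"z":0,"roll":0},
  {"hand":87,"x":0,"y":0,"z":-40,"roll":0},
  {"hand":87,"x":0,"y":0,"z":0,"roll":0},
  {"hand":87,"x":0,"y":0,"z":0,"roll":0},
])

```text
time: 2.0
position: [0.6534, 0.1934, 0.2512]
tool_rot: [-1.964, -2.449, 0.004]
ft_force: [-0.0, 0.2, 0.4]
grip_width: 1.004
grip_force: 0.0
```

Run:
```python
from h import *
s=get_state();R=cv2.Rodrigues(s["tool_rot"])[0];print(s["time"],s["position"],R[:,1:],s["ft_force"],np.degrees(np.arctan2(R[1,1],R[0,1])))
print(s["joint_positions"])
```

```text
2.0 [0.65344778 0.19340378 0.25117742] [[ 9.76198883e-01 -3.33826558e-03]
 [ 2.16850723e-01 -6.13263018e-04]
 [-3.39181720e-03 -9.99994240e-01]] [-0.04098628  0.21955208  0.4057401 ] 12.524201049118505
[-0.61764851  0.42416176  0.39497014  1.43000555 -0.16432357  1.32334569
  0.00516544]
```

send_rows([
  {"hand":87,"x":1.5,"y":-1,"z":-41,"roll":0},
  {"hand":87,"x":0,"y":0,"z":-40,"roll":0},
  {"hand":87,"x":0,"y":0,"z":-40,"roll":0},
  {"hand":87,"x":0,"y":0,"z":0,"roll":0},
  {"hand":30,"x":0,"y":0,"z":0,"roll":0},
  {"hand":30,"x":0,"y":0,"z":0,"roll":0},
  {"hand":30,"x":0,"y":0,"z":0,"roll":0},
  {"hand":30,"x":0,"y":0,"z":0,"roll":0},
  {"hand":30,"x":0,"y":0,"z":0,"roll":0},
], force=30)

```text
time: 2.9
position: [0.6565, 0.1919, 0.1325]
tool_rot: [1.966, 2.449, 0.003]
ft_force: [0.4, 0.5, 0.2]
grip_width: 0.631
grip_force: 0.0
```

Run:
```python
from h import *
a=get_image("top")[80:265,90:220];b=get_image("side")[210:320,150:300]
a=cv2.resize(a,None,fx=3.2,fy=3.2,interpolation=2); b=cv2.resize(b,None,fx=2.5,fy=2.5,interpolation=2)
o=np.zeros((600,800,3),np.uint8); o[:a.shape[0],:a.shape[1]]=a; o[:b.shape[0],420:420+b.shape[1]]=b[:,:380]
cv2.imwrite("pics/z1.png",cv2.convertScaleAbs(o,alpha=1.6))
s=get_state();print(s["position"],s["grip_width"],s["ft_force"])
```

```text
[0.65619692 0.19173782 0.13178915] 0.538432999871793 [0.35854226 0.66098399 0.00751219]
```

View pics/z1.png

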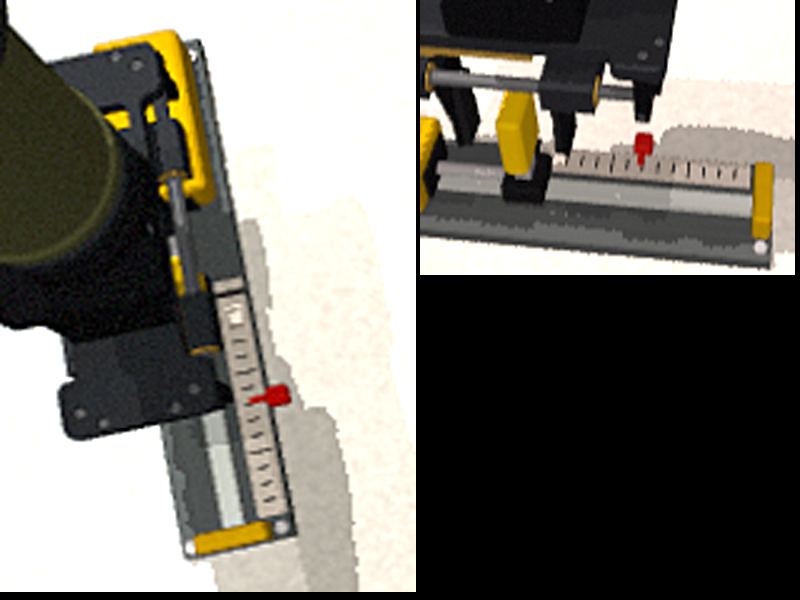

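Gripper straddles the paddle (side view, paddle at (515,130) between the fingers). The top view shows the black pointer at zoom (230,289) and the red tip at (250,401), both unobstructed. Now closing.

send_rows([
  {"hand":10,"x":0,"y":0,"z":0,"roll":0},
  {"hand":10,"x":0,"y":0,"z":0,"roll":0},
  {"hand":10,"x":0,"y":0,"z":0,"roll":0},
  {"hand":10,"x":0,"y":0,"z":0,"roll":0},
  {"hand":10,"x":0,"y":0,"z":0,"roll":0},
  {"hand":10,"x":0,"y":0,"z":0,"roll":0},
], force=30)

```text
time: 3.6
position: [0.6549, 0.1915, 0.1311]
tool_rot: [-1.965, -2.449, 0.004]
ft_force: [-5.1, -1.7, 3.3]
grip_width: 0.18
grip_force: 30.0
```

send_rows([
  {"hand":10,"x":-5.86,"y":-1.3,"z":0,"roll":0},
  {"hand":10,"x":-5.86,"y":-1.3,"z":0,"roll":0},
  {"hand":10,"x":-5.86,"y":-1.3,"z":0,"roll":0},
  {"hand":10,"x":-5.86,"y":-1.3,"z":0,"roll":0},
  {"hand":10,"x":-5.86,"y":-1.3,"z":0,"roll":0},
  {"hand":10,"x":-5.86,"y":-1.3,"z":0,"roll":0},
  {"hand":10,"x":-5.86,"y":-1.3,"z":0,"roll":0},
  {"hand":10,"x":-5.86,"y":-1.3,"z":0,"roll":0},
  {"hand":10,"x":-5.86,"y":-1.3,"z":0,"roll":0},
  {"hand":10,"x":-5.86,"y":-1.3,"z":0,"roll":0},
])

```text
time: 4.6
position: [0.5979, 0.1784, 0.1311]
tool_rot: [1.966, 2.448, 0.003]
ft_force: [7.8, 0.4, -8.1]
grip_width: 0.181
grip_force: 30.0
```

send_rows([
  {"hand":10,"x":-2.93,"y":-0.65,"z":0,"roll":0},
  {"hand":10,"x":-2.93,"y":-0.65,"z":0,"roll":0},
  {"hand":10,"x":0,"y":0,"z":0,"roll":0},
  {"hand":10,"x":0,"y":0,"z":0,"roll":0},
])

```text
time: 5.0
position: [0.592, 0.1771, 0.1311]
tool_rot: [1.966, 2.448, 0.002]
ft_force: [6.4, -0.4, -8.1]
grip_width: 0.182
grip_force: 30.0
```

Run:
```python
from h import *
im=np.mean([get_image("top") for _ in range(4)],0).astype(np.uint8)
cv2.imwrite("pics/top2.png",im)
a=cv2.resize(im[180:240,140:200],None,fx=10,fy=10,interpolation=2)
cv2.imwrite("pics/z2.png",cv2.convertScaleAbs(a,alpha=1.6))
s=get_state();print(s["time"],s["position"],s["grip_width"],s["ft_force"])
```

```text
5.2 [0.59205116 0.17709767 0.13107194] 0.18336044817338396 [ 5.62827639  1.21629468 -7.12075559]
```

View pics/z2.png

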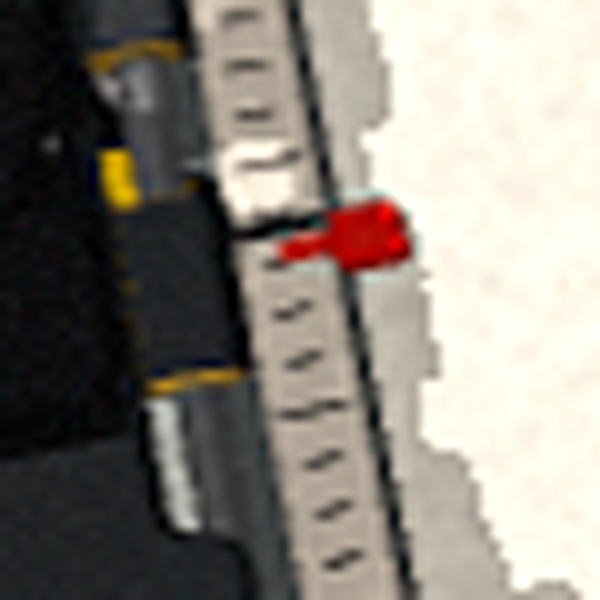

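Pointer (dark line, zoom (240,228)–(320,215)) is about 27 px short of the red tip (280,250); ticks are 49 px per 10 mm, so about 5.5 mm remain.

send_rows([
  {"hand":10,"x":-2.5,"y":-0.55,"z":0,"roll":0},
  {"hand":10,"x":-2.6,"y":-0.55,"z":0,"roll":0},
  {"hand":10,"x":0,"y":0,"z":0,"roll":0},
  {"hand":10,"x":0,"y":0,"z":0,"roll":0},
])

```text
time: 5.6
position: [0.5871, 0.176, 0.1311]
tool_rot: [1.966, 2.448, 0.002]
ft_force: [6.5, 0.3, -7.4]
grip_width: 0.18
grip_force: 30.0
```

Run:
```python
from h import *
im=np.mean([get_image("top") for _ in range(4)],0).astype(np.uint8)
sd=np.mean([get_image("side") for _ in range(2)],0).astype(np.uint8)
cv2.imwrite("pics/top3.png",im);cv2.imwrite("pics/side3.png",sd)
a=cv2.resize(im[190:230,150:190],None,fx=10,fy=10,interpolation=2)
b=cv2.resize(sd[240:300,205:280],None,fx=5.3,fy=5.3,interpolation=2)
o=np.zeros((420,800,3),np.uint8);o[:400,:400]=a;o[:b.shape[0],402:402+b.shape[1]]=b
cv2.imwrite("pics/z3.png",cv2.convertScaleAbs(o,alpha=1.6))
s=get_state();print(s["time"],s["position"],s["grip_width"],s["ft_force"])
```

```text
5.9 [0.58710566 0.17596483 0.13111589] 0.18344574120304052 [ 7.99349942  0.55101474 -8.02792561]
```

View pics/z3.png

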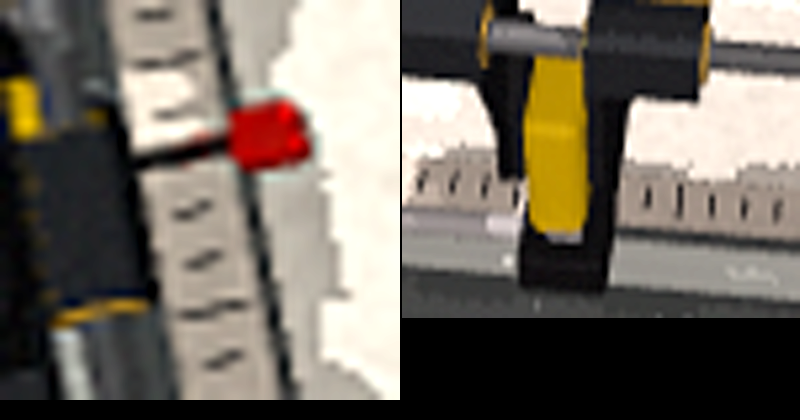

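The pointer line (135,160)–(228,142) now covers the red arm, whose tip was at (180,150), so they are level to within about 0.3 mm. Holding.

send_rows([
  {"hand":10,"x":0,"y":0,"z":0,"roll":0},
  {"hand":10,"x":0,"y":0,"z":0,"roll":0},
  {"hand":10,"x":0,"y":0,"z":0,"roll":0},
  {"hand":10,"x":0,"y":0,"z":0,"roll":0},
  {"hand":10,"x":0,"y":0,"z":0,"roll":0},
  {"hand":10,"x":0,"y":0,"z":0,"roll":0},
  {"hand":10,"x":0,"y":0,"z":0,"roll":0},
  {"hand":10,"x":0,"y":0,"z":0,"roll":0},
  {"hand":10,"x":0,"y":0,"z":0,"roll":0},
  {"hand":10,"x":0,"y":0,"z":0,"roll":0},
])

```text
time: 6.9
position: [0.5871, 0.176, 0.1311]
tool_rot: [1.966, 2.448, 0.002]
ft_force: [7.6, 0.0, -8.3]
grip_width: 0.181
grip_force: 30.0
```

send_rows([
  {"hand":10,"x":0,"y":0,"z":0,"roll":0},
  {"hand":10,"x":0,"y":0,"z":0,"roll":0},
  {"hand":10,"x":0,"y":0,"z":0,"roll":0},
  {"hand":10,"x":0,"y":0,"z":0,"roll":0},
  {"hand":10,"x":0,"y":0,"z":0,"roll":0},
  {"hand":10,"x":0,"y":0,"z":0,"roll":0},
  {"hand":10,"x":0,"y":0,"z":0,"roll":0},
  {"hand":10,"x":0,"y":0,"z":0,"roll":0},
  {"hand":10,"x":0,"y":0,"z":0,"roll":0},
  {"hand":10,"x":0,"y":0,"z":0,"roll":0},
])

```text
time: 7.9
position: [0.5871, 0.176, 0.1311]
tool_rot: [1.966, 2.448, 0.002]
ft_force: [7.0, 1.0, -8.4]
grip_width: 0.181
grip_force: 30.0
```

send_rows([
  {"hand":10,"x":0,"y":0,"z":0,"roll":0},
  {"hand":10,"x":0,"y":0,"z":0,"roll":0},
  {"hand":10,"x":0,"y":0,"z":0,"roll":0},
  {"hand":10,"x":0,"y":0,"z":0,"roll":0},
  {"hand":10,"x":0,"y":0,"z":0,"roll":0},
])

```text
time: 8.4
position: [0.5871, 0.176, 0.1311]
tool_rot: [1.966, 2.448, 0.002]
ft_force: [7.2, 0.2, -7.5]
grip_width: 0.18
grip_force: 30.0
```

send_rows([
  {"hand":10,"x":3.3,"y":0.73,"z":0,"roll":0},
  {"hand":10,"x":3.3,"y":0.73,"z":0,"roll":0},
  {"hand":10,"x":3.3,"y":0.73,"z":0,"roll":0},
  {"hand":10,"x":3.3,"y":0.73,"z":0,"roll":0},
  {"hand":10,"x":3.3,"y":0.73,"z":0,"roll":0},
  {"hand":10,"x":3.3,"y":0.73,"z":0,"roll":0},
  {"hand":10,"x":3.3,"y":0.73,"z":0,"roll":0},
  {"hand":10,"x":3.3,"y":0.73,"z":0,"roll":0},
  {"hand":10,"x":3.3,"y":0.73,"z":0,"roll":0},
  {"hand":10,"x":3.3,"y":0.73,"z":0,"roll":0},
])

```text
time: 9.4
position: [0.6195, 0.1834, 0.1311]
tool_rot: [1.967, 2.449, -0.001]
ft_force: [4.3, -0.3, -6.2]
grip_width: 0.18
grip_force: 30.0
```

send_rows([
  {"hand":10,"x":3.3,"y":0.73,"z":0,"roll":0},
  {"hand":10,"x":3.3,"y":0.73,"z":0,"roll":0},
  {"hand":10,"x":3.3,"y":0.73,"z":0,"roll":0},
  {"hand":10,"x":3.3,"y":0.73,"z":0,"roll":0},
  {"hand":10,"x":3.3,"y":0.73,"z":0,"roll":0},
  {"hand":10,"x":3.3,"y":0.73,"z":0,"roll":0},
  {"hand":10,"x":3.3,"y":0.73,"z":0,"roll":0},
  {"hand":10,"x":3.3,"y":0.73,"z":0,"roll":0},
  {"hand":10,"x":3.3,"y":0.73,"z":0,"roll":0},
  {"hand":10,"x":3.3,"y":0.73,"z":0,"roll":0},
])

```text
time: 10.4
position: [0.6524, 0.1909, 0.1312]
tool_rot: [-1.967, -2.449, 0.001]
ft_force: [1.0, -2.1, -4.4]
grip_width: 0.182
grip_force: 30.0
```

send_rows([
  {"hand":10,"x":1,"y":0.2,"z":0,"roll":0},
  {"hand":10,"x":1,"y":0.2,"z":0,"roll":0},
  {"hand":10,"x":1,"y":0.2,"z":0,"roll":0},
  {"hand":10,"x":0.6,"y":0.1,"z":0,"roll":0},
  {"hand":10,"x":0,"y":0,"z":0,"roll":0},
  {"hand":10,"x":0,"y":0,"z":0,"roll":0},
])

```text
time: 11.0
position: [0.6549, 0.1915, 0.1311]
tool_rot: [-1.966, -2.448, 0.003]
ft_force: [-4.4, -2.7, -1.8]
grip_width: 0.186
grip_force: 30.0
```

send_rows([
  {"hand":60,"x":0,"y":0,"z":0,"roll":0},
  {"hand":60,"x":0,"y":0,"z":0,"roll":0},
  {"hand":60,"x":0,"y":0,"z":0,"roll":0},
  {"hand":60,"x":0,"y":0,"z":0,"roll":0},
  {"hand":60,"x":0,"y":0,"z":0,"roll":0},
  {"hand":60,"x":0,"y":0,"z":0,"roll":0},
  {"hand":60,"x":0,"y":0,"z":20,"roll":0},
  {"hand":60,"x":0,"y":0,"z":30,"roll":0},
  {"hand":60,"x":0,"y":0,"z":40,"roll":0},
  {"hand":60,"x":0,"y":0,"z":40,"roll":0},
])

```text
time: 12.0
position: [0.6558, 0.1916, 0.2622]
tool_rot: [-1.967, -2.449, 0.001]
ft_force: [0.6, -0.3, -0.1]
grip_width: 0.686
grip_force: 0.0
```

send_rows([
  {"hand":60,"x":0,"y":40,"z":20,"roll":0},
  {"hand":60,"x":0,"y":40,"z":0,"roll":0},
  {"hand":60,"x":0,"y":40,"z":0,"roll":0},
  {"hand":60,"x":0,"y":0,"z":0,"roll":0},
  {"hand":60,"x":0,"y":0,"z":0,"roll":0},
])

```text
time: 12.5
position: [0.6555, 0.3132, 0.2806]
tool_rot: [-1.963, -2.452, 0.001]
ft_force: [-0.3, -0.6, -0.3]
grip_width: 0.686
grip_force: 0.0
```

Run:
```python
from h import *
im=get_image("top");sd=get_image("side")
o=np.zeros((600,800,3),np.uint8)
a=cv2.resize(im[80:265,110:200],None,fx=3.2,fy=3.2,interpolation=2);b=cv2.resize(sd[110:320,70:370],None,fx=1.6,fy=1.6)
o[:592,:288]=a;o[:336,300:780]=b
cv2.imwrite("pics/z4.png",cv2.convertScaleAbs(o,alpha=1.6))
print(get_state()["position"])
```

```text
[0.65657558 0.30987473 0.28115533]
```

View pics/z4.png

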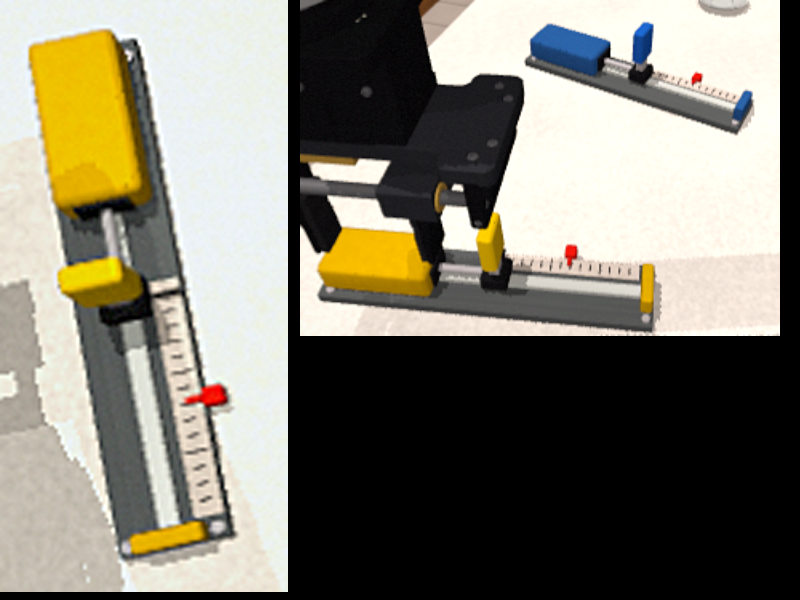

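The handle is home (pointer again at (165,286)), the red tip has not moved from (185,401), the blue gauge is untouched, and the gripper is clear.

```bash
python3 -c "
from bench import *
print(close_job())"
```

```text
the job is handed in; nothing more can be done
None
```

I pulled the yellow gauge level with its red marker (to about 0.3 mm by the top camera), held it there for over 2.5 s, eased the handle home and released it; the red marker and the blue gauge did not move, and the job is handed in.

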